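# Find the flat on a bearing unit's shaft and hold the collar on it

## Task

Seat the bearing unit fully down and square in the pocket of the fixture, then pinch the end of its shaft across the milled flat and turn it until, with your fingers feeling the flat, the flat looks squarely to the front of the fixture, the side with the forked key rest. Then slip the loose collar with the set-screw over the shaft, its screw on the flat's side, and finish while still holding it level, about halfway up the flat and lightly drawn against it so that the tip of the screw bears on the flat, ready for someone to tighten it: do not let go of it or let it rest on anything below. Leave the other things on the bench where they are.

Things in the scene. Friction and masses are not known exactly. Their poses are not given: they have to be found in the camera images.
- fixture: plain aluminium assembly fixture fixed to the bench: plate 150 (x) x 120 (y) x 22 mm with a rectangular pocket at its centre, 73 (x) x 53 (y) mm wide and 12 mm deep, for the unit's foot. Its front (own -x edge) carries a forked key rest, two prongs 20 mm high above the plate, 62 to 72 mm in front of the pocket's centre. Origin: centre of the plate's underside, on the bench (the pocket floor is at 10 mm, the plate's top at 22 mm)
- unit: bearing unit, about 0.65 kg, standing loose on the bench: dark steel block 70 (x) x 50 (y) x 30 mm, its foot chamfered 3 mm all round, and a steel shaft that stands up from the middle of its top by 35 mm. Origin: centre of the block's underside, z up. It fits the pocket with its x along the fixture's x, 1.5 mm clearance a side; seated, its origin is 10 mm above the bench and its top at 40 mm. A sideways push of over 4 N on the shaft tips it
- shaft (a joint): angle of the shaft in the block (rad), counter-clockwise from above positive; at 0 the flat looks to the unit's -x. Turns over a full turn with light friction (0.03 N m), stays where left. The shaft is 18 mm across and round for 8 mm above the block, then D-shaped, 14 mm thick across the flat, up to 30 mm; its last 5 mm taper to 11 mm as a lead-in
- flat: the milled flat on the shaft, turning with it: 22 mm long, 14 mm wide, 5 mm from the shaft's axis, from 8 to 30 mm above the block's top. Origin: middle of the flat's face, 19 mm above the block's top (49 mm above the unit's origin); the flat looks to its own -x, the shaft's axis lies 5 mm along its +x; z up
- collar: dark steel shaft collar, about 0.09 kg: ring 40 mm outside, 24 mm bore, 14 mm high, with one set-screw through its wall, lying flat on the bench. Origin: centre of its underside; z up; the screw is on its own -x side
- set_screw: set-screw fixed in the collar: its 8 mm head stands out to 26 mm from the collar's axis; its 5 mm thick tip reaches into the bore to 7 mm from the axis, so the collar passes over the D-shaped shaft end only with the screw on the flat's side (2 mm between tip and flat when centred) and not over the round part. Origin: on the collar's axis, 7 mm above its underside; the head points to its own -x
- spacer: plain steel spacer ring, 52 mm outside, 30 mm bore, 12 mm high, lying flat; it has no screw. Bystander. Origin: centre of its underside
- housing: black twin-tube plastic housing 200 x 78 x 38 mm, lying flat. Bystander. Origin: centre of its underside; long side along its x
- hex_key: L-shaped dark hex key, 100 mm long, 25 mm short leg, 6 mm thick, lying flat. Bystander. Origin: on the bench at the middle of the long leg, which lies along its x
- screwdriver: screwdriver lying on the bench. Bystander. Its x runs from handle to tip
- bar_offcut: square steel bar offcut 70 x 14 x 14 mm, lying flat. Bystander. Origin: centre of its underside; long side along its x

How it is judged:
On the way, in this order (a step that is already met when the one before it is completed fails the run):
1. the unit is seated fully down and square in the fixture's pocket (horizontal distance between unit and fixture below 0.004 m and z of unit in the frame of fixture between 0.008 and 0.0118 m and angle between unit's own z axis and vertical below 0.05 rad and angle between the x axis of unit and the x axis of fixture, either way round below 0.09 rad), for 0.2 s.
2. the fingers pinch the shaft on its flat, with the flat squarely to the fixture's front (all of step 1 and angle between the x axis of flat and the x axis of fixture, either way round below 0.15 rad and x of flat in the frame of fixture below -0.002 m and contact force between the fingers and flat above 1.5 N and velocity of joint shaft between -0.3 and 0.3 rad/s), for 0.2 s.
At the end, for the whole second after the job is handed in: Unit within 4 mm of the pocket centre, still down (2.5 mm, 4 degrees), square to 5 degrees; flat to the front within 8.5; collar held (2 N) round the shaft, level to 7, still; screw within 6 mm of the flat's mid-height, turned to it within 11 degrees, its tip on the flat with 0.5 to 20 N (horizontal distance between unit and fixture below 0.004 m and angle between the x axis of unit and the x axis of fixture, either way round below 0.09 rad and angle between the x axis of flat and the x axis of fixture, either way round below 0.15 rad and x of flat in the frame of fixture below -0.002 m and angle between unit's own z axis and vertical below 0.07 rad and z of unit in the frame of fixture between 0.008 and 0.0125 m and horizontal distance between collar and unit below 0.006 m and angle between collar's own z axis and vertical below 0.12 rad and z of set_screw in the frame of flat between -0.006 and 0.006 m and angle between the x axis of set_screw and the x axis of flat, either way round below 0.2 rad and contact force between set_screw and flat between 0.5 and 20 N and contact force between the fingers and collar above 2 N and linear speed of collar below 0.02 m/s); the arm keeps its last pose, push and grip.
It fails at once if a bystander is pushed more than 30 mm (distance of any of spacer, housing, hex_key, screwdriver, bar_offcut from where it was at the start of the episode above 0.03 m).
It also fails if it takes over 72 s, if anything falls off the work surface, if the arm or the gripper's body presses on something with over 40 N, if the wrist force passes 120 N, or if a joint passes its speed limit or range.

## Robot

A 6-joint arm with a two-finger parallel gripper is mounted at the origin on the work surface. World frame = base frame: x ahead of the robot, y to its left, z up, the work surface at z = 0. Lengths are in m, angles in rad, forces in N, time in s.
With the tool pointing down it reaches from about 0.375 to 0.9 m from the base axis. Payload 3.1 kg.
Tool frame: the origin (TCP) lies between the finger pads; the fingertips stand 17 mm ahead of it and the grasp point (between the pads) lies 2 mm behind it (env.nose_length is the distance from the TCP to the fingertips, in m); z points along the fingers, y is the line along which they close (so a half turn about z gives the same grasp; the last joint's range is limited). The gripper opens to 87 mm and grips with 3 to 60 N. Pads are 19 mm wide; open, the fingers measure 117 mm over their backs; the gripper's body (75 mm by 190 mm) begins 51 mm behind the grasp point.
Start: joints at [-1.325, 0.527, 1.433, -0, 1.181, -0.178], TCP at [0.257, -0.57, 0.24] pointing down, gripper open.
Joint ranges: [-3.08, 3.08], [-0.75, 2.2], [0.22, 2.44], [-1.43, 4.57], [0, 2.65], [-2.85, 2.85]. Speed limits (rad/s): [2.79, 2.79, 3.14, 3.14, 3.14, 3.14].

## Interface

Orientations are given as a 3x3 rotation matrix whose columns are the frame's x, y, z axes.
In Python, from cell import read_state, optics, env, finder gives the robot as it stands.
- The arm moves only by the shell command python3 -m pendant 'ROWS' [FORCE]. ROWS is a JSON object of lists of equal length, an entry for each row: "rotation": the turn, a rotation vector about the tool's x, y, z in degrees, a list of three; "travel": the shift along the tool's x, y, z in mm, a list of three; "fingers": the closure in counts, from 0 (fully open) to 255 (shut). A call has 1 to 20 rows; each row is the pose to reach, as a shift and turn from the pose commanded when the call began, along the tool's axes at that moment; what a row does not reach only later rows make up. A row lasts 1/8 s, in which the tool goes at most 62.5 mm and 10.7 degrees, less where a joint would pass 70% of its speed; a pose out of reach is approached as far as the arm can. A call with a gripper value outside its range is refused whole. The fingers move at their own pace and stop on an object; FORCE is the grip in N (left out, the last holds). Time passes only in rows, so rows that repeat a pose let the fingers close. It gives the time, the measured TCP pose, the force, the opening and the grip force at its end, in the units of the state.
- read_state(): the state, without advancing time (a new reading comes with each control period).
- optics.grab_frame(name): name is "side" or "top"; returns the picture (420x560x3 uint8, red, green, blue); there is no depth.
- optics.camera_info(name): a dict with "K" (3x3 intrinsics, pixels), "world_to_cam" (4x4, takes a point from world to camera coordinates). Camera axes: x right, y down, z forward; pixel columns grow to the right and rows downward; lengths in m; the calibration is good to about 2 mm. A picture is of the moment at which its call begins. camera_info takes no time and is no camera call.
- env.sign_off(): hands the job in; it is judged then, once.
Trained networks look in the newest picture that a camera, given by its name, has taken for a name from the list of things; names that differ only in an ending like _2 or _b are one class to them, and where a whole thing is asked for, a point or a joint stands for the part that bears it (a point fixed in the world has none). Each returns a list of dicts, best first, with "score" (0 to 1); they miss things now and then, are a little off and sometimes report something else, mostly with a low value. They report only what shows in the picture. A call takes as long as a camera call.
- finder.trace(camera, thing): "pixels" (420x560 bool, what is visible of it) and "position" ([row, column] in pixels, amid what is visible of it).
The state is a dict: "clock": time; "q": joint angles; "qvel": joint speeds; "joint_torque": joint torques, N m; "tool_pos": TCP position; "ee_rot": TCP orientation; "ft_force": force on the tool from outside, world axes, zero at the start; "torque": the same for the moment, N m; "gripper_width": finger opening in m; "grasp_force": force on a finger pad.
Only numpy, scipy, OpenCV 4.12 (cv2) and the standard library are available. Lean on these libraries where they do the work, as an engineer would, in place of code of your own. Each camera call takes 0.05 s, during which the arm holds its last target. There are 200 camera calls.

## Working session

There is one attempt and no reset: what is moved stays moved. The work goes in short steps, Python scripts to look and compute and a shell command to move; the robot and the scene stay as the last step left them, time stands still between calls to the robot, and variables do not carry over. Pictures are saved under pics/ and viewed, at most 10 in all, crops included, and the job is handed in when it is done.

```bash
ls; mkdir -p pics; cat > h.py <<'E'
import numpy as np, cv2
from cell import read_state, optics, env, finder
def ray(cam,px):
    i=optics.camera_info(cam);K=np.array(i["K"]);T=np.array(i["world_to_cam"])
    d=T[:3,:3].T@np.linalg.inv(K)@np.array([px[0],px[1],1.]);return -T[:3,:3].T@T[:3,3],d
def onz(cam,px,z):
    o,d=ray(cam,px);return o+d*(z-o[2])/d[2]
def proj(cam,P):
    i=optics.camera_info(cam);K=np.array(i["K"]);T=np.array(i["world_to_cam"])
    P=np.atleast_2d(P);c=P@T[:3,:3].T+T[:3,3];u=c@K.T;return u[:,:2]/u[:,2:]
def save(cam,name,crop=None,s=1):
    f=optics.grab_frame(cam)
    g=f if crop is None else f[crop[0]:crop[1],crop[2]:crop[3]]
    cv2.imwrite('pics/'+name,cv2.resize(g[:,:,::-1],None,fx=s,fy=s,interpolation=cv2.INTER_CUBIC));return f
E
python3 - <<'E'
from h import *
a=optics.grab_frame("top");b=optics.grab_frame("side")
cv2.imwrite('pics/top0.png',cv2.resize(a[:,:,::-1],(800,600),interpolation=cv2.INTER_CUBIC));cv2.imwrite('pics/side0.png',cv2.resize(b[:,:,::-1],(800,600),interpolation=cv2.INTER_CUBIC))
for c in("top","side"):
    o,d=ray(c,(280,210));print(c,o.round(3),(d/np.linalg.norm(d)).round(3),np.array(optics.camera_info(c)["K"])[0,0])
    for t in("fixture","unit","shaft","flat","collar","set_screw","spacer","bar_offcut","hex_key","housing","screwdriver"):
        for r in finder.trace(c,t)[:2]:
            p=r["position"];m=r["pixels"];print(c,t,round(r["score"],2),np.round(p),m.sum(),onz(c,(p[1],p[0]),0.02).round(3))
            if r["score"]>.3: np.save(f"pics/{c}_{t}.npy",m)
E
```

```text
pics
top [0.439 0.019 1.219] [ 0.144 -0.019 -0.989] 516.352587604816
top fixture 0.82 [251. 249.] 3300 [0.519 0.07  0.02 ]
top unit 0.61 [267. 156.] 719 [0.486 0.284 0.02 ]
top shaft 0.63 [268. 154.] 64 [0.483 0.286 0.02 ]
top shaft 0.19 [195. 402.] 142 [ 0.646 -0.295  0.02 ]
top collar 0.64 [270. 156.] 804 [0.48  0.283 0.02 ]
top collar 0.47 [244. 402.] 206 [ 0.531 -0.286  0.02 ]
top spacer 0.53 [175. 165.] 226 [0.702 0.267 0.02 ]
top bar_offcut 0.49 [181. 356.] 200 [ 0.681 -0.185  0.02 ]
top hex_key 0.49 [193. 401.] 1 [ 0.65 -0.29  0.02]
top hex_key 0.43 [269. 157.] 62 [0.481 0.282 0.02 ]
top housing 0.59 [140. 309.] 2608 [ 0.783 -0.076  0.02 ]
top screwdriver 0.97 [130. 210.] 405 [0.811 0.16  0.02 ]
side [ 0.35  -0.63   0.769] [ 0.292  0.646 -0.706] 454.27538381408783
side fixture 0.64 [228. 220.] 3099 [0.514 0.06  0.02 ]
side fixture 0.31 [169. 314.] 481 [0.802 0.153 0.02 ]
side unit 0.75 [172. 178.] 634 [0.48 0.29 0.02]
side shaft 0.37 [286. 337.] 276 [ 0.674 -0.189  0.02 ]
side flat 0.63 [166. 179.] 23 [0.491 0.315 0.02 ]
side collar 0.71 [359. 296.] 422 [ 0.53  -0.294  0.02 ]
side set_screw 0.34 [234. 357.] 2749 [ 0.784 -0.084  0.02 ]
side spacer 0.57 [159. 258.] 221 [0.685 0.252 0.02 ]
side bar_offcut 0.73 [288. 337.] 330 [ 0.671 -0.192  0.02 ]
side hex_key 0.71 [340. 348.] 162 [ 0.632 -0.299  0.02 ]
side housing 0.8 [229. 357.] 2713 [ 0.789 -0.073  0.02 ]
side screwdriver 0.58 [170. 314.] 371 [0.799 0.151 0.02 ]
```

View pics/top0.png

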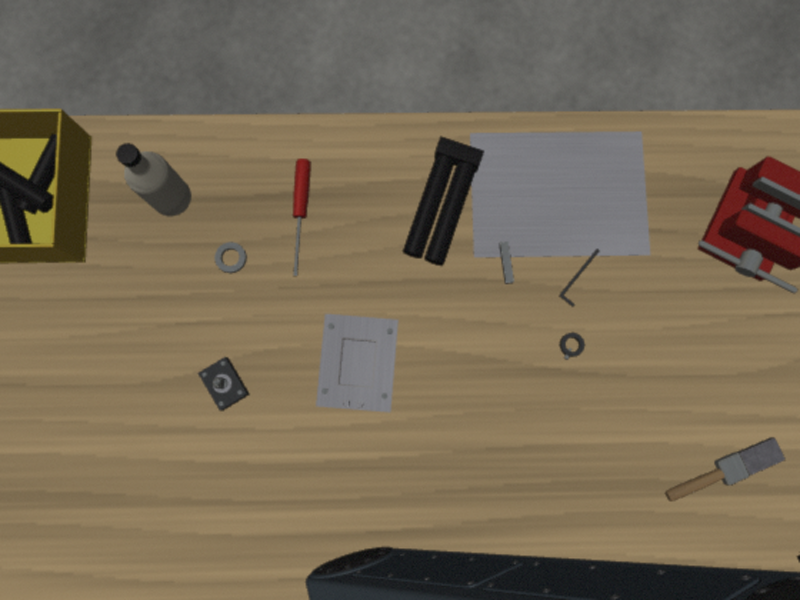

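View pics/side0.png

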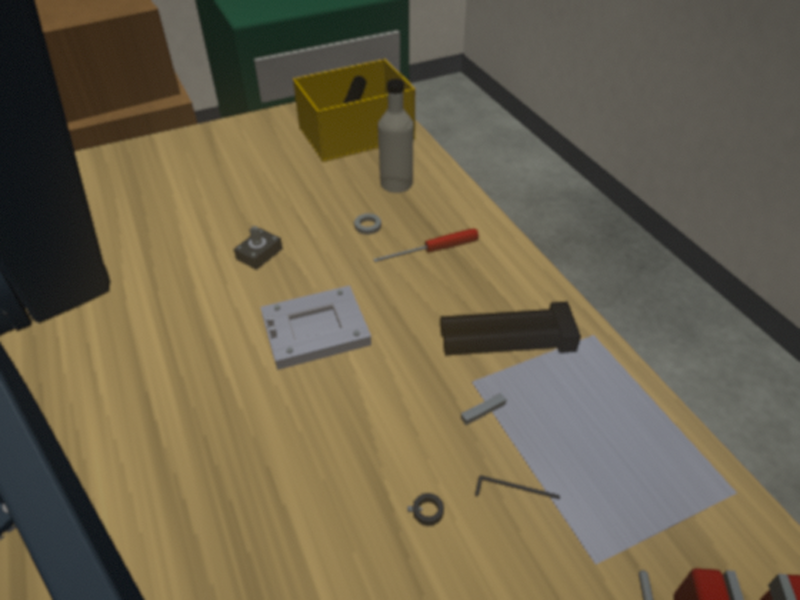

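Top view (800×600): unit at (223,384), rotated about 30°. Fixture is at (358,363) with its fork at the bottom edge (355,404). Collar is at (571,345) with its screw toward (566,357). The side view agrees: the fork is on the left edge of the fixture and the collar's screw points left. Next I'll fit the models to the masks.

```bash
cat >> h.py <<'E'
from scipy.optimize import minimize
def box(a,b,z0,z1,ch=0):
    return np.array([[sx*a/2,sy*b/2,z] for sx in(-1,1) for sy in(-1,1) for z in(z0,z1)])
def cyl(r,z0,z1,n=32,r1=None,c=(0,0)):
    t=np.linspace(0,2*np.pi,n,endpoint=False);r1=r if r1 is None else r1
    return np.r_[np.c_[c[0]+r*np.cos(t),c[1]+r*np.sin(t),0*t+z0],np.c_[c[0]+r1*np.cos(t),c[1]+r1*np.sin(t),0*t+z1]]
S=6
def render(cam,parts,p,holes=()):
    m=np.zeros((420*S,560*S),np.uint8);c,s=np.cos(p[2]),np.sin(p[2])
    def put(P,v):
        W=np.c_[p[0]+c*P[:,0]-s*P[:,1],p[1]+s*P[:,0]+c*P[:,1],P[:,2]+(p[3] if len(p)>3 else 0)]
        h=cv2.convexHull(((proj(cam,W)+.5)*S).astype(np.float32))
        cv2.fillPoly(m,[np.int32(np.round(h*16))],v,shift=4)
    for P in parts: put(P,1)
    return cv2.resize(m.astype(np.float32),(560,420),interpolation=cv2.INTER_AREA)
def fit(masks,parts,p0,fixedyaw=None):
    def f(p):
        q=list(p)+([fixedyaw] if fixedyaw is not None else [])
        e=0
        for c,m in masks.items():
            r=render(c,parts,q);e+=1-np.minimum(r,m).sum()/np.maximum(r,m).sum()
        return e
    x0=np.array(p0[:2] if fixedyaw is not None else p0,float)
    sim=np.vstack([x0]+[x0+d for d in np.diag([.006,.006,.1][:len(x0)])])
    r=minimize(f,x0,method='Nelder-Mead',options=dict(initial_simplex=sim,xatol=1e-4,fatol=1e-4));return r.x,r.fun
FIX=[box(.15,.12,0,.022)]
UNIT=[box(.07,.05,0,.03),cyl(.009,.03,.065)]
COL=[cyl(.02,0,.014)]
E
python3 - <<'E'
from h import *
for c in("top","side"):
    optics.grab_frame(c)
    for t,P,p0 in(("fixture",FIX,(.515,.07,-.05)),("unit",UNIT,(.483,.286,.55))):
        m=finder.trace(c,t)[0]["pixels"].astype(np.float32)
        # fill holes
        m=cv2.morphologyEx(m,cv2.MORPH_CLOSE,np.ones((5,5)))
        np.save(f"pics/{c}_{t}.npy",m)
        for y in (0,) : print(c,t,fit({c:m},P,p0))
    for r in finder.trace(c,"collar"):
        x=onz(c,r["position"][::-1],.014)
        if x[1]<-.2:
            m=r["pixels"].astype(np.float32);m=cv2.morphologyEx(m,cv2.MORPH_CLOSE,np.ones((9,9)));np.save(f"pics/{c}_collar.npy",m)
            print(c,"collar",fit({c:m},COL,x[:2],0.))
for t,P,p0 in(("fixture",FIX,(.515,.07,-.05)),("unit",UNIT,(.483,.286,.55))):
    print(t,fit({c:np.load(f"pics/{c}_{t}.npy") for c in("top","side")},P,p0))
a=optics.grab_frame("top")
def cr(r,c,h=28): return cv2.resize(a[r-h:r+h,c-h:c+h,::-1],(390,390),interpolation=cv2.INTER_CUBIC)
cv2.imwrite('pics/tc.png',np.hstack([cr(268,156),cr(242,400)]))
print(read_state()["clock"])
b=optics.grab_frame("side")
def cr(r,c,h=28): return cv2.resize(b[r-h:r+h,c-h:c+h,::-1],(390,390),interpolation=cv2.INTER_CUBIC)
cv2.imwrite('pics/sc.png',np.hstack([cr(172,180),cr(357,298)]))
E
```

```text
top fixture (array([ 0.51397886,  0.06828992, -0.08707184]), np.float64(0.03965258598327637))
top unit (array([0.48465273, 0.28306949, 0.56597625]), np.float64(0.08488816022872925))
top collar (array([ 0.5376085 , -0.28602391]), np.float64(0.09397512674331665))
side fixture (array([ 0.51565499,  0.06912637, -0.11426051]), np.float64(0.0344616174697876))
side unit (array([0.48522922, 0.28801352, 0.56521492]), np.float64(0.0829576849937439))
side collar (array([ 0.5410425 , -0.28507816]), np.float64(0.12429982423782349))
fixture (array([ 0.51467328,  0.06880307, -0.09644204]), np.float64(0.08233267068862915))
unit (array([0.48481842, 0.28452501, 0.54990794]), np.float64(0.205022931098938))
1.65
```

View pics/tc.png

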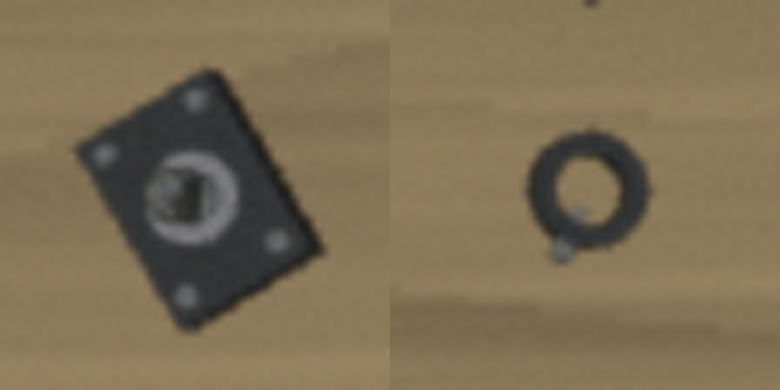

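View pics/sc.png

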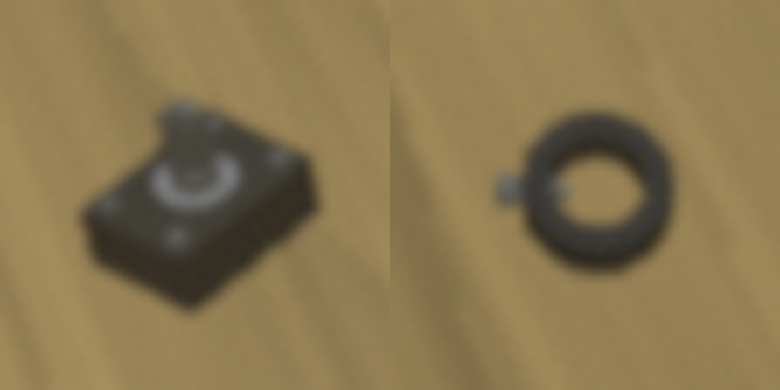

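Top crop: unit top corners at (78,148), (212,70), (322,252), (186,332), with the shaft in the middle. Collar centre is at (589,189) with its screw head at (561,250), pointing mostly toward -x and slightly +y. In the side crop the shaft stands left of centre and the collar's screw points left.

```bash
cat >> h.py <<'E'
from scipy.spatial.transform import Rotation as Ro
def goal(x,y,z,yaw,base=None):
    """tool down, tool y axis at angle yaw (mod pi, nearest). z = TCP"""
    s=read_state();R=np.array(s["ee_rot"]);p=np.array(s["tool_pos"])
    best=None
    for k in(-1,0,1,2):
        a=yaw+k*np.pi;yv=np.array([np.cos(a),np.sin(a),0]);zv=np.array([0,0,-1.]);T=np.c_[np.cross(yv,zv),yv,zv]
        v=Ro.from_matrix(R.T@T).as_rotvec(degrees=True)
        if best is None or np.linalg.norm(v)<np.linalg.norm(best): best=v
    print("travel",(R.T@(np.array([x,y,z])-p)*1000).round(1),"rot",best.round(1),"| now",p.round(4),"tooly",np.degrees(np.arctan2(R[1,1],R[0,1])).round(1),"q6",round(s["q"][5],2),"t",s["clock"])
E
python3 - <<'E'
from h import *
a=optics.grab_frame("top");g=cv2.cvtColor(a,cv2.COLOR_RGB2GRAY)
def sub(pts): return cv2.cornerSubPix(g,np.float32(pts).reshape(-1,1,2),(3,3),(-1,-1),(3,40,.01)).reshape(-1,2)
k=56/390
u=[((x+.5)*k-.5+128,(y+.5)*k-.5+240) for x,y in((78,148),(212,70),(322,252),(186,332))]
f=[(x*.7,y*.7) for x,y in((326,315),(397,320),(391,411),(318,408))]
po=[(x*.7,y*.7) for x,y in((342,338),(342,385))]
for n,p,z in(("u",u,.03),("f",f,.022)):
    for q in(np.float32(p),sub(p)):
        w=np.array([onz("top",c,z) for c in q]);print(n,q.round(1).tolist(),w[:,:2].round(4).tolist(),"c",w.mean(0).round(4))
        print([(np.linalg.norm(w[i]-w[i-1]).round(4),np.degrees(np.arctan2(*(w[i]-w[i-1])[[1,0]])).round(1)) for i in range(4)])
h=[onz("top",((c[0]+.5)*k-.5+372,(c[1]+.5)*k-.5+214),z)[:2] for c,z in(((589,189),.014),((561,250),.007),((578,215),.007))];print(np.round(h,4))
h=[onz("side",((c[0]+.5)*k-.5+270,(c[1]+.5)*k-.5+329),z)[:2] for c,z in(((510,188),.007),((561,188),.007))];print(np.round(h,4))
print(env.nose_length)
goal(.4848,.2845,.15,.535+np.pi/2)
E
```

```text
u [[138.8000030517578, 260.79998779296875], [158.0, 249.60000610351562], [173.8000030517578, 275.79998779296875], [154.3000030517578, 287.20001220703125]] [[0.5003, 0.3203], [0.5251, 0.2771], [0.4652, 0.2401], [0.4401, 0.2838]] c [0.4827 0.2803 0.03  ]
[(np.float64(0.0703), np.float64(31.2)), (np.float64(0.0498), np.float64(-60.1)), (np.float64(0.0704), np.float64(-148.4)), (np.float64(0.0503), np.float64(119.8))]
u [[138.10000610351562, 260.8999938964844], [158.1999969482422, 249.1999969482422], [174.3000030517578, 275.6000061035156], [154.1999969482422, 287.6000061035156]] [[0.5, 0.3217], [0.5261, 0.2766], [0.4656, 0.239], [0.4394, 0.284]] c [0.4828 0.2803 0.03  ]
[(np.float64(0.0714), np.float64(31.9)), (np.float64(0.0521), np.float64(-60.0)), (np.float64(0.0712), np.float64(-148.1)), (np.float64(0.052), np.float64(120.3))]
f [[228.1999969482422, 220.5], [277.8999938964844, 224.0], [273.70001220703125, 287.70001220703125], [222.60000610351562, 285.6000061035156]] [[0.591, 0.1172], [0.581, 0.0015], [0.4345, 0.0134], [0.4412, 0.1302]] c [0.5119 0.0656 0.022 ]
[(np.float64(0.1503), np.float64(-4.9)), (np.float64(0.1162), np.float64(-94.9)), (np.float64(0.147), np.float64(175.3)), (np.float64(0.1169), np.float64(86.7))]
f [[228.3000030517578, 218.60000610351562], [277.8999938964844, 224.0], [273.3999938964844, 287.3999938964844], [220.60000610351562, 288.6000061035156]] [[0.5954, 0.117], [0.581, 0.0015], [0.4351, 0.0141], [0.4346, 0.1348]] c [0.5115 0.0668 0.022 ]
[(np.float64(0.1618), np.float64(-6.3)), (np.float64(0.1164), np.float64(-97.1)), (np.float64(0.1465), np.float64(175.1)), (np.float64(0.1207), np.float64(90.2))]
[[ 0.5362 -0.4172]
 [ 0.5163 -0.4087]
 [ 0.528  -0.4153]]
[[ 0.6125 -0.3168]
 [ 0.6245 -0.3223]]
0.017
travel [ 558.9 -684.9   89.5] rot [ 0.   0.  -6.4] | now [ 0.257  -0.5697  0.2396] tooly -65.7 q6 -0.18 t 1.75
```

```bash
python3 -m pendant '{"rotation":[[0,0,-6],[0,0,-6],[0,0,-6],[0,0,-6],[0,0,-6],[0,0,-6],[0,0,-6],[0,0,-6],[0,0,-6],[0,0,-6],[0,0,-6],[0,0,-6],[0,0,-6],[0,0,-6],[0,0,-6],[0,0,-6],[0,0,-6]],"travel":[[559,-685,60],[559,-685,60],[559,-685,60],[559,-685,60],[559,-685,60],[559,-685,60],[559,-685,60],[559,-685,60],[559,-685,60],[559,-685,60],[559,-685,60],[559,-685,60],[559,-685,60],[559,-685,60],[559,-685,60],[559,-685,60],[559,-685,60]],"fingers":[0,0,0,0,0,0,0,0,0,0,0,0,0,0,0,0,0]}' 30
python3 - <<'E'
from h import *
goal(.4837,.2827,.035,.537+np.pi/2)
E
```

```text
clock: 3.88
tool_pos: [0.4843, 0.283, 0.1795]
ee_rot: [[0.864, 0.503, -0.001], [0.503, -0.864, -0.001], [-0.002, 0.0, -1.0]]
ft_force: [-0.2, -0.7, -0.4]
gripper_width: 0.0868
grasp_force: 0.0
travel [ -0.4  -0.  144.5] rot [ 0.   0.1 -0.6] | now [0.4843 0.283  0.1795] tooly -59.8 q6 1.37 t 3.875
```

```bash
python3 -m pendant '{"rotation":[[0,0,-1],[0,0,-1],[0,0,-1],[0,0,-1],[0,0,-1],[0,0,-1],[0,0,-1],[0,0,-1],[0,0,-1],[0,0,-1],[0,0,-1]],"travel":[[0,0,60],[0,0,110],[0,0,144],[0,0,144],[0,0,144],[0,0,144],[0,0,144],[0,0,144],[0,0,144],[0,0,144],[0,0,144]],"fingers":[0,0,0,0,255,255,255,255,255,255,255]}' 40
python3 -m pendant '{"rotation":[[0,0,0],[0,0,0],[0,0,0],[0,0,0]],"travel":[[0,0,-20],[0,0,-50],[0,0,-50],[0,0,-50]],"fingers":[255,255,255,255]}'
python3 - <<'E'
from h import *
a=optics.grab_frame("top");b=optics.grab_frame("side")
cr=lambda f,r,c,h=50: cv2.resize(f[r-h:r+h,c-h:c+h,::-1],(400,400),interpolation=cv2.INTER_CUBIC)
cv2.imwrite('pics/g1.png',np.hstack([cr(a,258,156),cr(b,165,178)]))
goal(.5140,.0685,.085,-.09+np.pi/2)
E
```

```text
clock: 5.25
tool_pos: [0.4857, 0.2845, 0.0363]
ee_rot: [[0.854, 0.52, 0.002], [0.52, -0.854, -0.0], [0.001, 0.001, -1.0]]
ft_force: [1.7, -3.0, 5.1]
gripper_width: 0.0495
grasp_force: 40.0
clock: 5.75
tool_pos: [0.4836, 0.2843, 0.0842]
ee_rot: [[0.855, 0.519, -0.003], [0.519, -0.855, -0.001], [-0.003, -0.001, -1.0]]
ft_force: [-0.4, -0.3, -6.4]
gripper_width: 0.0494
grasp_force: 40.0
travel [-86.  200.2  -1. ] rot [ 0.   0.2 36.4] | now [0.4835 0.2842 0.0839] tooly -58.7 q6 1.36 t 5.85
```

View pics/g1.png

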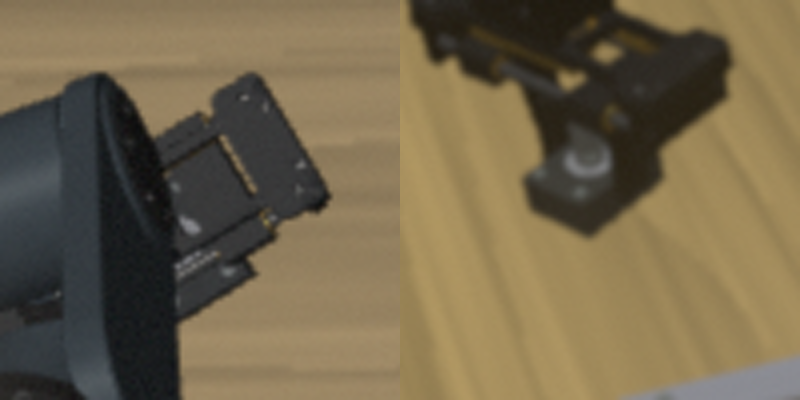

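The unit is held, with its near corner at about (590,237) in the side crop. Next I move it over the fixture and compare the two in the same view.

```bash
python3 -m pendant '{"rotation":[[0,0,10],[0,0,20],[0,0,30],[0,0,36.4],[0,0,36.4],[0,0,36.4],[0,0,36.4]],"travel":[[-24,55,-5],[-48,110,-5],[-70,160,-5],[-86,200,-5],[-86,200,-5],[-86,200,-5],[-86,200,-5]],"fingers":[255,255,255,255,255,255,255]}'
python3 - <<'E'
from h import *
goal(.5140,.0685,.085,-.09+np.pi/2)
s=read_state();zb=s["tool_pos"][2]-.0358
a=optics.grab_frame("top")
b=optics.grab_frame("side")
out=b[:,:,::-1].copy();H=out[170:270,150:280];k=6
im=cv2.resize(H,None,fx=k,fy=k,interpolation=cv2.INTER_CUBIC)
R=np.array(s["ee_rot"]);yaw=np.arctan2(R[1,1],R[0,1])+np.pi/2
def dr(P,p,col,z0=0):
    c,q=np.cos(p[2]),np.sin(p[2]);W=np.c_[p[0]+c*P[:,0]-q*P[:,1],p[1]+q*P[:,0]+c*P[:,1],P[:,2]+z0]
    for u in proj("side",W):
        cv2.circle(im,tuple(int(v) for v in ((u+.5-[150,170])*k-.5).round()),3,col,1)
dr(box(.07,.05,0,.03),(s["tool_pos"][0],s["tool_pos"][1],yaw),(0,0,255),zb)
dr(box(.15,.12,0,.022),(.514,.0685,-.09),(0,255,0))
cv2.imwrite('pics/g2.png',im)
E
```

```text
clock: 6.72
tool_pos: [0.5144, 0.0702, 0.0901]
ee_rot: [[0.996, -0.087, -0.002], [-0.087, -0.996, 0.0], [-0.002, -0.0, -1.0]]
ft_force: [0.6, 0.2, -5.4]
gripper_width: 0.0498
grasp_force: 40.0
travel [-0.3  1.7  5.1] rot [-0.   0.1  0.1] | now [0.5144 0.0702 0.0901] tooly -95.0 q6 1.58 t 6.725
```

View pics/g2.png

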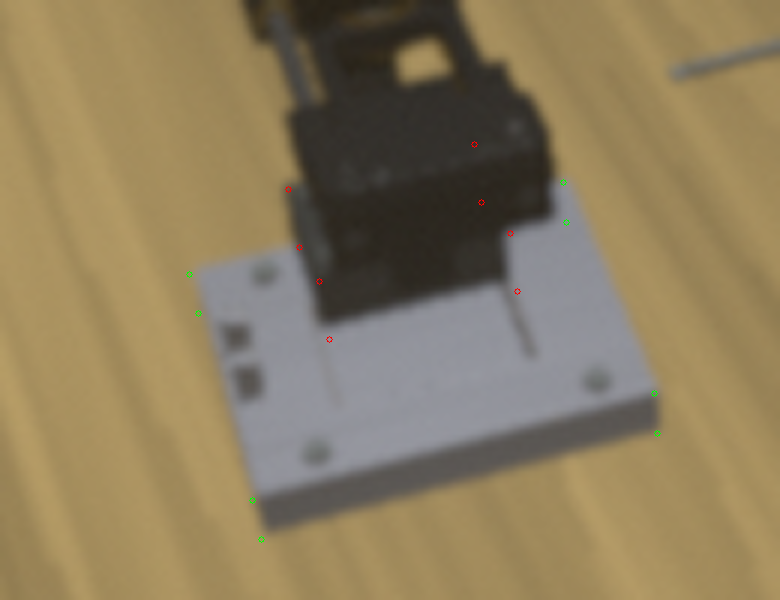

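Side view: plate corners are about (+6,-8) crop px from the model, and the block's lower edge runs (320,322)–(505,281), left of prediction. I'll fit the edges properly.

```bash
cat > ef.py <<'E'
from h import *
def gmag(g):
    g=cv2.GaussianBlur(g.astype(np.float32),(0,0),1.2);return np.hypot(cv2.Sobel(g,5,1,0),cv2.Sobel(g,5,0,1))
def W(P,p):
    P=np.atleast_2d(P);c,q=np.cos(p[2]),np.sin(p[2]);return np.c_[p[0]+c*P[:,0]-q*P[:,1],p[1]+q*P[:,0]+c*P[:,1],P[:,2]]
def score(gm,cam,segs,p,sc):
    P=np.vstack([np.linspace(a,b,40)[2:-2] for a,b in segs]);u=(proj(cam,W(P,p))+.5)*sc-.5
    v=cv2.remap(gm,u[:,:1].astype(np.float32),u[:,1:].astype(np.float32),1);return np.minimum(v,np.percentile(gm,99.5)).mean()
def rect(a,b,z,c=(0,0)):
    q=np.array([[c[0]+sx*a/2,c[1]+sy*b/2,z] for sx,sy in((-1,-1),(1,-1),(1,1),(-1,1))]);return [(q[i],q[(i+1)%4]) for i in range(4)]
def efit(items,p0,step=(.003,.003,.03)):
    f=lambda p:-sum(score(gm,cam,s,p,sc)/gm.max() for gm,cam,s,sc in items)
    x0=np.array(p0,float);best=None
    for d in ((1,1,1),(-1,-1,-1),(1,-1,1),(-1,1,-1)):
        r=minimize(f,x0,method='Nelder-Mead',options=dict(initial_simplex=np.vstack([x0]+[x0+e for e in np.diag(np.array(step)*d)]),xatol=5e-5,fatol=1e-6))
        if best is None or r.fun<best.fun: best=r
    return best.x.round(4),round(best.fun,4)
E
cat > t.py <<'E'
from ef import *
gt=gmag(cv2.imread('pics/top0.png',0));gs=gmag(cv2.imread('pics/side0.png',0));sc=800/560
T=rect(.15,.12,.022);B=rect(.15,.12,0)
it=(gt,"top",T,sc);iS=(gs,"side",T+[B[0],B[3]],sc)
print("fix top",efit([it],(.514,.0685,-.09)),"side",efit([iS],(.515,.069,-.09)),"both",efit([it,iS],(.514,.0685,-.09)))
P=rect(.073,.053,.022)
print("pocket top",efit([(gt,"top",P,sc)],(.514,.0685,-.09)))
b=cv2.cvtColor(optics.grab_frame("side"),cv2.COLOR_RGB2GRAY);g=gmag(b)
s=read_state();zb=s["tool_pos"][2]-.0361;R=np.array(s["ee_rot"]);yaw=np.arctan2(R[1,1],R[0,1])+np.pi/2
A=np.array;y=-.025
for z in(0,.003,.006):
  i=.003-z if z<.003 else 0
  segs=[(A([-.035+i,y+i,zb+z]),A([.035-i,y+i,zb+z])),(A([.035,y,zb+.003]),A([.035,y,zb+.022])),(A([-.035,y,zb+.003]),A([-.035,y,zb+.012])) ]
  f=lambda p:-score(g,"side",segs,(p[0],p[1],yaw),1)
  c=s["tool_pos"];r=min((minimize(f,A(c[:2])+d,method='Nelder-Mead',options=dict(initial_simplex=A(c[:2])+d+A([[0,0],[.003,0],[0,.003]]))) for d in([0,0],[-.004,0],[0,.004],[-.003,-.002])),key=lambda r:r.fun)
  print("unit z",z,r.x.round(4),round(r.fun,2))
E
python3 t.py
```

```text
fix top (array([ 0.5092,  0.0696, -0.0168]), np.float64(-0.0422)) side (array([ 0.5203,  0.0689, -0.1004]), np.float64(-0.2213)) both (array([ 0.5207,  0.0685, -0.099 ]), np.float64(-0.2541))
pocket top (array([ 0.5106,  0.0655, -0.1062]), np.float64(-0.0871))
unit z 0 [0.5133 0.0764] -158.76
unit z 0.003 [0.5133 0.0763] -158.44
unit z 0.006 [0.5134 0.0736] -155.34
```

```bash
python3 - <<'E'
from ef import *
import scipy.optimize as so
k=6;tocrop=lambda u:(u+.5-[150,170])*k-.5
b=lambda s,t,z:[s,t,z]
pts=np.array([[-.0365,-.0265,.022],[.0365,-.0265,.022],[-.075,-.06,.022],[.075,-.06,.022],[-.075,-.06,0],[.075,-.06,0],[-.075,.06,.022]])
ob=np.array([[340,408],[533,355],[261,492],[659,386],[265,532],[657,427],[193,269]],float)
f=lambda p:(tocrop(proj("side",W(pts,p)))-ob).ravel()
r=so.least_squares(f,(.514,.0685,-.09));print("fix",r.x.round(4));print(r.fun.reshape(-1,2).round(0).tolist())
f2=lambda p:(tocrop(proj("side",W(pts[:2],(p[0],p[1],-.095))))-ob[:2]).ravel()
print("pocket only",so.least_squares(f2,(.514,.0685)).x.round(4))
# unit chamfer-less lower corners
s=read_state();zb=s["tool_pos"][2]-.0361
uo=np.array([[320,322],[505,281]],float)
for h,i in((0,.003),(.003,0)):
    up=np.array([[-.035+i,-.025+i,zb+h],[.035-i,-.025+i,zb+h]])
    f3=lambda p:(tocrop(proj("side",W(up,(p[0],p[1],-.087))))-uo).ravel()
    q=so.least_squares(f3,(.514,.0685));print("unit",h,q.x.round(4),q.fun.round(0))
print("tcp",s["tool_pos"].round(4) if hasattr(s["tool_pos"],'round') else s["tool_pos"])
f=optics.grab_frame("top");cv2.imwrite('pics/top2.png',cv2.resize(f[185:305,190:350,::-1],None,fx=5,fy=5,interpolation=cv2.INTER_CUBIC))
E
```

```text
fix [ 0.5161  0.0702 -0.0872]
[[1.0, -6.0], [-0.0, -3.0], [-4.0, 3.0], [-1.0, 2.0], [1.0, 2.0], [3.0, 0.0], [-0.0, 1.0]]
pocket only [0.5153 0.0679]
unit 0 [0.5129 0.0752] [ 7.  1. -7. -1.]
unit 0.003 [0.5126 0.0755] [-1.  3.  1. -3.]
tcp [0.5149 0.0701 0.0904]
```

View pics/top2.png

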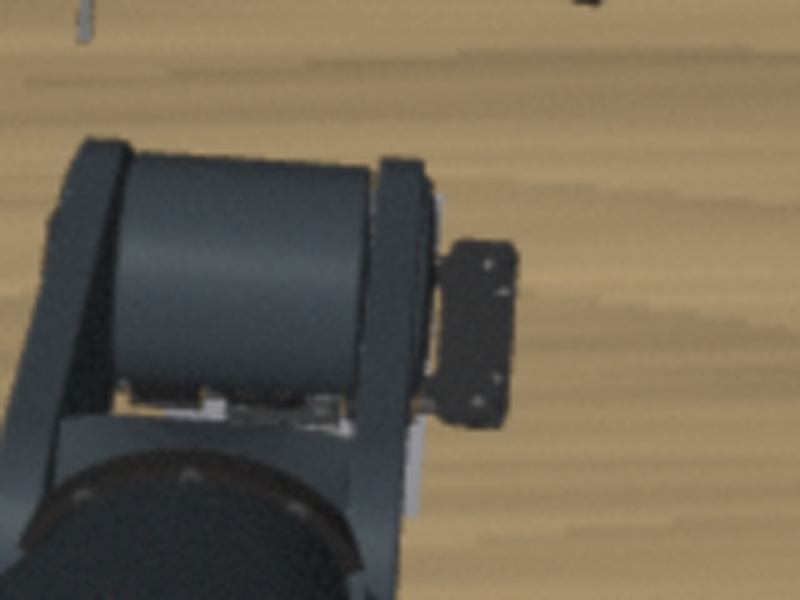

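The top view is blocked by the wrist. By the side view, the unit must go about +3.3 mm in x and about -3 mm in y. The foot's chamfer should take up the rest.

```bash
python3 -m pendant '{"rotation":[[0,0,0],[0,0,0],[0,0,0],[0,0,0],[0,0,0],[0,0,0]],"travel":[[3.6,2.8,0],[3.6,2.8,20],[3.6,2.8,30],[3.6,2.8,33],[3.6,2.8,36],[3.6,2.8,36]],"fingers":[255,255,255,255,255,255]}'
```

```text
clock: 7.68
tool_pos: [0.5187, 0.0659, 0.0547]
ee_rot: [[0.996, -0.089, 0.0], [-0.089, -0.996, -0.0], [0.0, 0.0, -1.0]]
ft_force: [-0.3, -0.1, -5.8]
gripper_width: 0.0494
grasp_force: 40.0
```

```bash
python3 -m pendant '{"rotation":[[0,0,0],[0,0,0],[0,0,0],[0,0,0],[0,0,0]],"travel":[[0,0,2],[0,0,4],[0,0,5],[0,0,5],[0,0,5]],"fingers":[255,255,255,255,255]}'
```

```text
clock: 8.3
tool_pos: [0.5186, 0.0659, 0.0495]
ee_rot: [[0.996, -0.089, 0.0], [-0.089, -0.996, 0.0], [0.0, -0.0, -1.0]]
ft_force: [-0.1, 0.1, -5.7]
gripper_width: 0.0494
grasp_force: 40.0
```

```bash
python3 -m pendant '{"rotation":[[0,0,0],[0,0,0],[0,0,0],[0,0,0],[0,0,0]],"travel":[[0,0,2],[0,0,3.5],[0,0,5],[0,0,5],[0,0,5]],"fingers":[255,255,255,255,255]}'
```

```text
clock: 8.93
tool_pos: [0.5186, 0.0659, 0.0463]
ee_rot: [[0.996, -0.089, 0.001], [-0.089, -0.996, -0.0], [0.001, 0.0, -1.0]]
ft_force: [-2.7, 0.3, 8.1]
gripper_width: 0.0498
grasp_force: 40.0
```

```bash
python3 -m pendant '{"rotation":[[0,0,0],[0,0,0],[0,0,0],[0,0,0],[0,0,0],[0,0,0],[0,0,0],[0,0,0],[0,0,0]],"travel":[[0,0,-1],[0,0,-1],[0,0,-1],[0,0,-55],[0,0,-100],[0,-60,-130],[0,-120,-130],[0,-160,-130],[0,-160,-130]],"fingers":[0,0,0,0,0,0,0,0,0]}'
python3 - <<'E'
from ef import *
A=np.array
a=optics.grab_frame("top");b=optics.grab_frame("side")
ims=[]
for cam,f in(("top",a),("side",b)):
    for t in("flat","shaft","unit"):
        for r in finder.trace(cam,t)[:1]: print(cam,t,round(r["score"],2),np.round(r["position"],1),r["pixels"].sum())
    u=proj(cam,[.5170,.0665,.06])[0];c0=(u-20).round().astype(int);k=10
    im=cv2.resize(f[c0[1]:c0[1]+40,c0[0]:c0[0]+40,::-1],None,fx=k,fy=k,interpolation=cv2.INTER_CUBIC);ims.append(im)
    print(cam,"crop origin",c0,"px/mm x:",(proj(cam,[.517,.0665,.06])-proj(cam,[.507,.0665,.06])).round(2),"y",(proj(cam,[.517,.0765,.06])-proj(cam,[.517,.0665,.06])).round(2))
cv2.imwrite('pics/seat.png',np.hstack(ims))
E
```

```text
clock: 10.05
tool_pos: [0.5328, 0.2281, 0.1745]
ee_rot: [[0.996, -0.085, 0.001], [-0.085, -0.996, 0.001], [0.001, -0.001, -1.0]]
ft_force: [0.7, -0.1, -0.6]
gripper_width: 0.0873
grasp_force: 0.0
top unit 0.95 [252.9 249.6] 661
top crop origin [230 231] px/mm x: [[-0.03 -4.48]] y [[-4.47  0.07]]
side flat 0.58 [214. 217.] 51
side shaft 0.41 [171.5 312.9] 402
side unit 0.62 [220.4 219. ] 735
side crop origin [199 193] px/mm x: [[ 4.32 -1.37]] y [[-1.49 -2.91]]
```

View pics/seat.png

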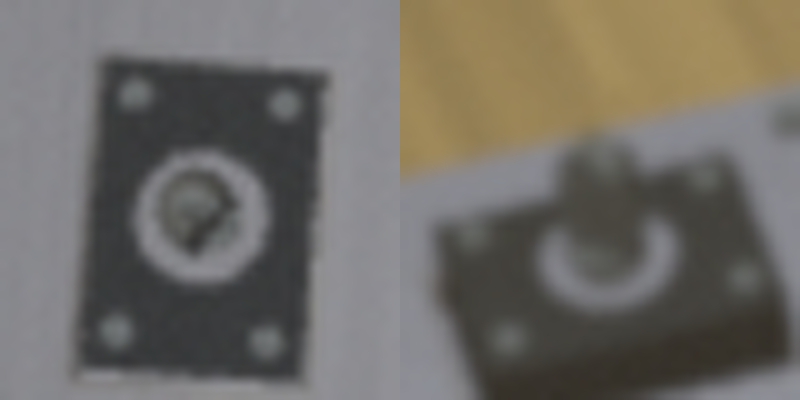

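Unit seated squarely, with a uniform dark block in the pocket. In the top crop the flat's chord runs (235,205)–(190,250), so the flat looks toward world angle about -135°. It must reach 175°, about 50° clockwise.

```bash
python3 - <<'E'
from h import *
goal(.518,.0673,.069,np.radians(45)); 
E
```

```text
travel [ -0.6 157.5 105.5] rot [ 0.   0.  39.8] | now [0.5329 0.2241 0.1744] tooly -95.2 q6 1.87 t 10.45
```

```bash
python3 -m pendant '{"rotation":[[0,0,-140],[0,0,-140],[0,0,-140],[0,0,-140],[0,0,-140],[0,0,-140],[0,0,-140],[0,0,-140],[0,0,-140],[0,0,-140],[0,0,-140],[0,0,-140],[0,0,-140],[0,0,-140],[0,0,-140]],"travel":[[-0.6,60,30],[-0.6,110,30],[-0.6,157.5,30],[-0.6,157.5,30],[-0.6,157.5,30],[-0.6,157.5,30],[-0.6,157.5,30],[-0.6,157.5,30],[-0.6,157.5,30],[-0.6,157.5,30],[-0.6,157.5,30],[-0.6,157.5,30],[-0.6,157.5,40],[-0.6,157.5,50],[-0.6,157.5,50]],"fingers":[138,138,138,138,138,138,138,138,138,138,138,138,138,138,138]}' 3
python3 -c "
from h import *
goal(.518,.0673,.069,np.radians(45))"
```

```text
clock: 12.32
tool_pos: [0.5176, 0.0682, 0.1238]
ee_rot: [[-0.704, 0.711, -0.002], [0.711, 0.704, 0.0], [0.002, -0.001, -1.0]]
ft_force: [0.2, 0.6, -0.2]
gripper_width: 0.0397
grasp_force: 0.0
travel [-1.  -0.2 54.8] rot [-0.1 -0.1 -0.3] | now [0.5176 0.0682 0.1238] tooly 44.7 q6 -0.86 t 12.325
```

```bash
python3 -m pendant '{"rotation":[[0,0,0],[0,0,0],[0,0,0],[0,0,0],[0,0,0],[0,0,0],[0,0,0],[0,0,0],[0,0,0]],"travel":[[-0.7,0,30],[-0.7,0,50],[-0.7,0,55],[-0.7,0,55],[-0.7,0,55],[-0.7,0,55],[-0.7,0,55],[-0.7,0,55],[-0.7,0,55]],"fingers":[138,138,138,150,165,180,195,210,255]}' 3
python3 -m pendant '{"rotation":[[0,0,0],[0,0,0]],"travel":[[0,0,0],[0,0,0]],"fingers":[255,255]}' 3
```

```text
clock: 13.45
tool_pos: [0.5179, 0.0676, 0.0696]
ee_rot: [[-0.706, 0.708, -0.002], [0.708, 0.706, -0.001], [0.001, -0.002, -1.0]]
ft_force: [-2.1, -2.5, 0.8]
gripper_width: 0.014
grasp_force: 3.0
clock: 13.7
tool_pos: [0.518, 0.0677, 0.0696]
ee_rot: [[-0.706, 0.708, -0.002], [0.708, 0.706, -0.0], [0.001, -0.001, -1.0]]
ft_force: [-2.3, -3.5, 3.4]
gripper_width: 0.014
grasp_force: 3.0
```

```bash
python3 -m pendant '{"rotation":[[0,0,0],[0,0,0],[0,0,7],[0,0,15],[0,0,23],[0,0,31],[0,0,39],[0,0,46],[0,0,50],[0,0,50],[0,0,50]],"travel":[[0,-1,0],[0,-1,0],[-0.2,-1.1,0],[-0.4,-1.3,0],[-0.6,-1.4,0],[-0.9,-1.5,0],[-1.2,-1.6,0],[-1.5,-1.7,0],[-1.6,-1.7,0],[-1.6,-1.7,0],[-1.6,-1.7,0]],"fingers":[255,255,255,255,255,255,255,255,255,255,255]}' 10
python3 -c "
from h import *
goal(.518,.0673,.069,np.radians(-5.2))"
```

```text
clock: 15.08
tool_pos: [0.518, 0.0657, 0.0695]
ee_rot: [[0.088, 0.996, -0.001], [0.996, -0.088, 0.0], [0.0, -0.001, -1.0]]
ft_force: [-3.8, -1.7, 4.6]
gripper_width: 0.0137
grasp_force: 10.0
travel [ 1.5 -0.1  0.5] rot [-0.1 -0.   0.1] | now [0.518  0.0657 0.0695] tooly -5.1 q6 0.0 t 15.075
```

```bash
python3 -m pendant '{"rotation":[[0,0,0],[0,0,0],[0,0,0]],"travel":[[-0.4,-1,0],[-0.4,-1,0],[-0.4,-1,0]],"fingers":[255,255,255]}' 5
python3 -m pendant '{"rotation":[[0,0,0],[0,0,0],[0,0,0],[0,0,0],[0,0,0],[0,0,0]],"travel":[[0,0,0],[0,0,0],[0,0,-5],[0,0,-50],[0,0,-80],[0,0,-80]],"fingers":[138,138,138,138,138,138]}' 5
python3 -c "
from h import *
goal(.538,-.2855,.12,-.43+np.pi/2);goal(.538,-.2855,.12,-.43-np.pi/2);print(read_state()['q'])"
```

```text
clock: 15.45
tool_pos: [0.5179, 0.0656, 0.0695]
ee_rot: [[0.089, 0.996, 0.001], [0.996, -0.089, 0.0], [0.001, 0.001, -1.0]]
ft_force: [-1.6, 2.2, 1.6]
gripper_width: 0.0139
grasp_force: 5.0
clock: 16.2
tool_pos: [0.5196, 0.0651, 0.152]
ee_rot: [[0.089, 0.996, 0.006], [0.996, -0.089, -0.001], [-0.0, 0.006, -1.0]]
ft_force: [0.3, -0.4, -0.6]
gripper_width: 0.04
grasp_force: 0.0
travel [-347.6   49.4   32.4] rot [  0.3   0.2 -70.5] | now [0.5196 0.0651 0.152 ] tooly -5.1 q6 0.0 t 16.2
travel [-347.6   49.4   32.4] rot [  0.3   0.2 -70.5] | now [0.5196 0.0651 0.152 ] tooly -5.1 q6 0.0 t 16.2
[-8.88595160e-02  5.18289860e-01  1.77443350e+00 -3.76534109e-05
  8.42380089e-01  4.75247404e-04]
```

```bash
python3 -m pendant '{"rotation":[[0,0,-70.5],[0,0,-70.5],[0,0,-70.5],[0,0,-70.5],[0,0,-70.5],[0,0,-70.5],[0,0,-70.5],[0,0,-70.5],[0,0,-70.5],[0,0,-70.5]],"travel":[[-348,51,20],[-348,51,20],[-348,51,32],[-348,51,32],[-348,51,32],[-348,51,32],[-348,51,70],[-348,51,70],[-348,51,70],[-348,51,70]],"fingers":[70,70,70,70,70,70,70,70,70,70]}' 15
python3 -c "
from h import *
goal(.540,-.2852,.020,-.43+np.pi/2)"
```

```text
clock: 17.45
tool_pos: [0.5381, -0.2853, 0.0807]
ee_rot: [[-0.909, 0.416, 0.001], [0.416, 0.909, -0.001], [-0.002, -0.0, -1.0]]
ft_force: [0.1, -0.1, 0.2]
gripper_width: 0.0632
grasp_force: 0.0
travel [-1.6  0.9 60.7] rot [-0.   0.1  0. ] | now [ 0.5381 -0.2853  0.0807] tooly 65.4 q6 -1.81 t 17.45
```

```bash
python3 -m pendant '{"rotation":[[0,0,0],[0,0,0],[0,0,0],[0,0,0],[0,0,0],[0,0,0],[0,0,0],[0,0,0]],"travel":[[-1.6,0.9,40],[-1.6,0.9,58],[-1.6,0.9,60.5],[-1.6,0.9,60.5],[-1.6,0.9,60.5],[-1.6,0.9,60.5],[-1.6,0.9,60.5],[-1.6,0.9,60.5]],"fingers":[70,70,70,70,120,255,255,255]}' 15
python3 -m pendant '{"rotation":[[0,0,0],[0,0,0],[0,0,0],[0,0,0],[0,0,0]],"travel":[[0,0,0],[0,0,-50],[0,0,-100],[0,0,-100],[0,0,-100]],"fingers":[255,255,255,255,255]}' 25
python3 - <<'E'
from h import *
s=read_state();print(s["tool_pos"],s["clock"])
ims=[]
for cam in("top","side"):
    f=optics.grab_frame(cam);p=np.array(s["tool_pos"])-[0,0,.01]
    u=proj(cam,p)[0];c0=(u-20).round().astype(int);print(cam,c0,(u-c0)*10)
    ims.append(cv2.resize(f[c0[1]:c0[1]+40,c0[0]:c0[0]+40,::-1],None,fx=10,fy=10,interpolation=cv2.INTER_CUBIC))
cv2.imwrite('pics/col.png',np.hstack(ims))
E
```

```text
clock: 18.45
tool_pos: [0.5394, -0.2859, 0.0195]
ee_rot: [[-0.909, 0.417, 0.001], [0.417, 0.909, -0.001], [-0.001, -0.0, -1.0]]
ft_force: [-0.2, -0.2, 3.5]
gripper_width: 0.0399
grasp_force: 15.0
clock: 19.08
tool_pos: [0.5385, -0.2851, 0.1184]
ee_rot: [[-0.909, 0.417, -0.001], [0.417, 0.909, 0.001], [0.002, 0.0, -1.0]]
ft_force: [-0.4, 0.4, -1.6]
gripper_width: 0.0389
grasp_force: 25.0
[ 0.53849765 -0.2850999   0.11837075] 19.075
top [391 217] [199.86892308 198.66972079]
side [279 307] [202.30120828 198.96619271]
```

View pics/col.png

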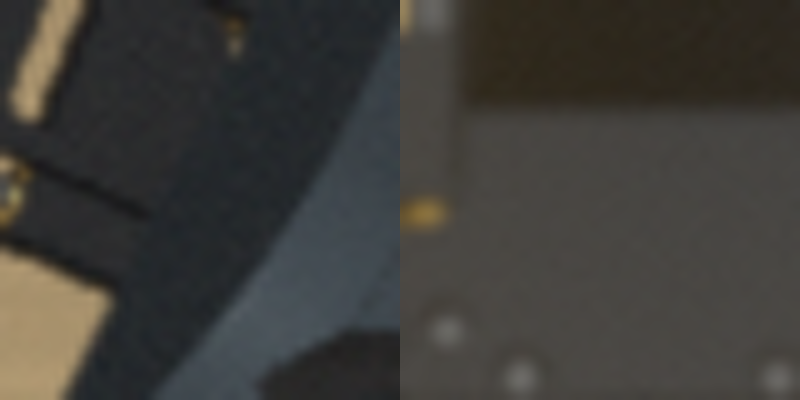

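The collar is hidden by the gripper, so I get its yaw from the first pictures: screw head and tip in the top crop at (171,250) and (187,215), in the side crop at (120,188) and (171,188).

```bash
python3 - <<'E'
from h import *
k=56/390
def w(cam,o,c,z): return onz(cam,((c[0]+.5)*k-.5+o[0],(c[1]+.5)*k-.5+o[1]),z)[:2]
for cam,o,f,im,cs in(("top",(372,214),'tc',None,((199,189),(171,250),(187,215))),("side",(270,329),'sc',None,((209,191),(120,188),(171,188)))):
    c=w(cam,o,cs[0],.007 if cam=="side" else .010);h=w(cam,o,cs[1],.007);t=w(cam,o,cs[2],.007)
    a=lambda v:np.degrees(np.arctan2(v[1],v[0])).round(1)
    print(cam,"c",c.round(4),"h",h.round(4),"t",t.round(4),"yaw tip-head",a(t-h),"c-head",a(c-h),np.linalg.norm(c-h).round(4),np.linalg.norm(t-h).round(4))
goal(.5159,.0656,.12,-.089+np.pi/2)
E
```

```text
top c [ 0.5386 -0.2859] h [ 0.5184 -0.2761] t [ 0.5301 -0.2821] yaw tip-head -27.3 c-head -25.9 0.0225 0.0132
side c [ 0.5418 -0.2851] h [ 0.5213 -0.2748] t [ 0.5333 -0.2803] yaw tip-head -24.8 c-head -26.8 0.0229 0.0132
travel [166.1 309.3  -1.8] rot [  0.1  -0.2 -19.5] | now [ 0.538  -0.2848  0.1172] tooly 65.4 q6 -1.81 t 19.175
```

```bash
python3 -m pendant '{"rotation":[[0,0,-7],[0,0,-14],[0,0,-21.2],[0,0,-21.2],[0,0,-21.2],[0,0,-21.2],[0,0,-21.2],[0,0,-21.2],[0,0,-21.2],[0,0,-21.2]],"travel":[[168,308.5,-2],[168,308.5,-2],[168,308.5,-2],[168,308.5,-2],[168,308.5,-2],[168,308.5,-2],[168,308.5,-2],[168,308.5,-2],[168,308.5,-2],[168,308.5,-2]],"fingers":[255,255,255,255,255,255,255,255,255,255]}' 25
python3 - <<'E'
from h import *
goal(.514,.0656,.0715,np.radians(86.6))
for cam in("top","side"):
    f=optics.grab_frame(cam)
    for t in("collar","set_screw","flat","shaft","unit"):
        for r in finder.trace(cam,t)[:1]: print(cam,t,round(r["score"],2),np.round(r["position"],1),r["pixels"].sum())
f=optics.grab_frame("side");u=proj("side",[.515,.066,.08])[0].astype(int);o=u-[30,25];print(o)
cv2.imwrite('pics/ov.png',cv2.resize(f[o[1]:o[1]+50,o[0]:o[0]+60,::-1],None,fx=12,fy=12,interpolation=cv2.INTER_CUBIC))
E
```

```text
clock: 20.42
tool_pos: [0.5152, 0.0636, 0.1209]
ee_rot: [[-0.998, 0.062, -0.0], [0.062, 0.998, -0.0], [0.0, -0.0, -1.0]]
ft_force: [-0.4, -0.2, -1.4]
gripper_width: 0.0392
grasp_force: 25.0
travel [ 1.3  2.  49.4] rot [-0.  -0.  -0.1] | now [0.5152 0.0636 0.1209] tooly 86.5 q6 -1.6 t 20.425
top unit 0.64 [266.5 249.5] 54
side collar 0.3 [233.8 219.3] 2393
side shaft 0.67 [213.3 219.6] 56
side unit 0.78 [222.5 220.7] 808
[187 182]
```

View pics/ov.png

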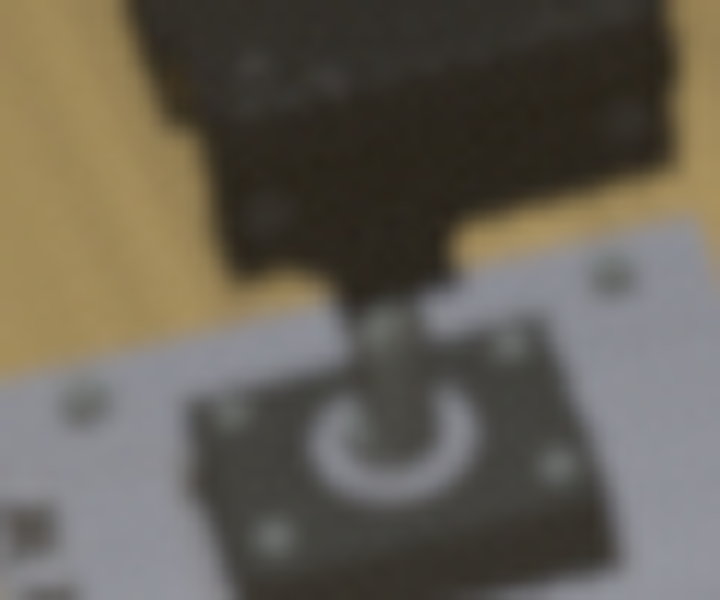

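The collar is hidden behind the finger, but the flat's ledge shows on the left (355,425), i.e. toward the front. I'll lower it by feel.

```bash
python3 -m pendant '{"rotation":[[0,0,0],[0,0,0],[0,0,0],[0,0,0],[0,0,0],[0,0,0],[0,0,0]],"travel":[[1.3,2,0],[1.3,2,10],[1.3,2,20],[1.3,2,25],[1.3,2,29],[1.3,2,32],[1.3,2,32]],"fingers":[255,255,255,255,255,255,255]}'
```

```text
clock: 21.95
tool_pos: [0.5137, 0.0668, 0.0889]
ee_rot: [[-0.998, 0.06, -0.0], [0.06, 0.998, 0.0], [0.0, 0.0, -1.0]]
ft_force: [-0.3, -0.7, -1.0]
gripper_width: 0.0397
grasp_force: 25.0
```

```bash
python3 -m pendant '{"rotation":[[0,0,0],[0,0,0],[0,0,0],[0,0,0],[0,0,0],[0,0,0]],"travel":[[0,-0.8,0],[0,-0.8,3],[0,-0.8,6],[0,-0.8,9],[0,-0.8,9],[0,-0.8,9]],"fingers":[255,255,255,255,255,255]}'
```

```text
clock: 22.7
tool_pos: [0.5137, 0.066, 0.08]
ee_rot: [[-0.998, 0.06, -0.0], [0.06, 0.998, 0.0], [0.0, 0.0, -1.0]]
ft_force: [0.3, 0.8, -0.7]
gripper_width: 0.0395
grasp_force: 25.0
```

```bash
python3 -m pendant '{"rotation":[[0,0,0],[0,0,0],[0,0,0],[0,0,0],[0,0,0]],"travel":[[0,0,3],[0,0,6],[0,0,8.5],[0,0,8.5],[0,0,8.5]],"fingers":[255,255,255,255,255]}'
```

```text
clock: 23.32
tool_pos: [0.5138, 0.066, 0.0715]
ee_rot: [[-0.998, 0.06, 0.0], [0.06, 0.998, 0.0], [-0.0, 0.0, -1.0]]
ft_force: [0.2, -0.4, -1.1]
gripper_width: 0.0395
grasp_force: 25.0
```

```bash
python3 -m pendant '{"rotation":[[0,0,0],[0,0,0],[0,0,0],[0,0,0]],"travel":[[-0.7,0,0],[-1.3,0,0],[-1.3,0,0],[-1.3,0,0]],"fingers":[255,255,255,255]}'
python3 -m pendant '{"rotation":[[0,0,0],[0,0,0],[0,0,0],[0,0,0]],"travel":[[-0.6,0,0],[-0.6,0,0],[-0.6,0,0],[-0.6,0,0]],"fingers":[255,255,255,255]}'
```

```text
clock: 23.82
tool_pos: [0.515, 0.0659, 0.0716]
ee_rot: [[-0.998, 0.06, 0.0], [0.06, 0.998, 0.0], [-0.0, 0.0, -1.0]]
ft_force: [-1.0, 0.1, -0.1]
gripper_width: 0.0392
grasp_force: 25.0
clock: 24.32
tool_pos: [0.5156, 0.0659, 0.0716]
ee_rot: [[-0.998, 0.06, -0.0], [0.06, 0.998, 0.0], [0.0, -0.0, -1.0]]
ft_force: [0.2, 0.3, -0.9]
gripper_width: 0.039
grasp_force: 25.0
```

```bash
cat > ft.py <<'E'
from h import *
F=[];P=[]
for i in range(6):
    optics.grab_frame("side");s=read_state();F.append(s["ft_force"]);P.append(s["tool_pos"])
print(np.mean(F,0).round(2),np.std(F,0).round(2),np.mean(P,0).round(4),s["gripper_width"],s["clock"])
E
python3 -m pendant '{"rotation":[[0,0,0],[0,0,0],[0,0,0]],"travel":[[-0.6,0,0],[-0.6,0,0],[-0.6,0,0]],"fingers":[255,255,255]}'|sed -n 4p; python3 ft.py
python3 -m pendant '{"rotation":[[0,0,0],[0,0,0],[0,0,0]],"travel":[[-0.6,0,0],[-0.6,0,0],[-0.6,0,0]],"fingers":[255,255,255]}'|sed -n 4p; python3 ft.py
```

```text
ft_force: [-1.3, -0.5, -1.3]
[ 0.34 -0.23 -0.68] [0.48 0.43 0.54] [0.5162 0.0659 0.0715] 0.039114121075735156 25.0
ft_force: [-0.0, 0.1, -1.6]
[ 0.15  0.36 -0.84] [0.4  0.52 0.27] [0.5168 0.0658 0.0716] 0.03959890151478097 25.675
```

```bash

python3 -m pendant '{"rotation":[[0,0,0],[0,0,0],[0,0,0]],"travel":[[-0.6,0,0],[-0.6,0,0],[-0.6,0,0]],"fingers":[255,255,255]}'|sed -n 4p; python3 ft.py
python3 -m pendant '{"rotation":[[0,0,0],[0,0,0],[0,0,0]],"travel":[[-0.6,0,0],[-0.6,0,0],[-0.6,0,0]],"fingers":[255,255,255]}'|sed -n 4p; python3 ft.py
```

```text
ft_force: [0.5, 0.2, -0.9]
[-0.4   0.17 -0.85] [0.22 0.39 0.38] [0.5174 0.0658 0.0715] 0.03935523238023725 26.35
ft_force: [-1.6, -0.2, -0.4]
[-2.12  0.1   0.  ] [0.3  0.56 0.51] [0.5175 0.0658 0.0715] 0.038953602100492805 27.025
```

```bash
python3 -m pendant '{"rotation":[[0,0,0],[0,0,0],[0,0,0],[0,0,0],[0,0,0],[0,0,0]],"travel":[[-0.1,0,0],[-0.1,0,0],[-0.1,0,0],[-0.1,0,0],[-0.1,0,0],[-0.1,0,0]],"fingers":[255,255,255,255,255,255]}'; python3 ft.py
```

```text
clock: 27.78
tool_pos: [0.5177, 0.0658, 0.0715]
ee_rot: [[-0.998, 0.06, -0.001], [0.06, 0.998, 0.0], [0.001, 0.0, -1.0]]
ft_force: [-3.4, 0.0, 0.7]
gripper_width: 0.039
grasp_force: 25.0
[-3.88  0.47  0.21] [0.64 0.31 0.45] [0.5178 0.0658 0.0715] 0.039711612004517595 28.075
```

```bash
python3 -m pendant '{"rotation":[[0,0,0],[0,0,0],[0,0,0],[0,0,0],[0,0,0],[0,0,0]],"travel":[[0.2,0,0],[0.2,0,0],[0.2,0,0],[0.2,0,0],[0.2,0,0],[0.2,0,0]],"fingers":[255,255,255,255,255,255]}'|sed -n 2,4p; python3 ft.py;python3 ft.py
```

```text
tool_pos: [0.5179, 0.0658, 0.0715]
ee_rot: [[-0.998, 0.06, -0.0], [0.06, 0.998, 0.0], [0.0, 0.0, -1.0]]
ft_force: [-4.6, 1.0, -0.3]
[-4.03  1.64 -0.47] [0.37 0.38 0.53] [0.5179 0.0658 0.0715] 0.03939839795750827 29.125
[-3.86  1.66 -0.03] [0.54 0.29 0.25] [0.5179 0.0658 0.0715] 0.039011699887254794 29.425
```

```bash
python3 -m pendant '{"rotation":[[0,0,0],[0,0,0],[0,0,0],[0,0,0],[0,0,0],[0,0,0]],"travel":[[0.3,0,0],[0.3,0,0],[0.3,0,0],[0.3,0,0],[0.3,0,0],[0.3,0,0]],"fingers":[255,255,255,255,255,255]}'|sed -n 2,4p; python3 ft.py;python3 ft.py
```

```text
tool_pos: [0.5178, 0.0658, 0.0716]
ee_rot: [[-0.998, 0.06, 0.0], [0.06, 0.998, 0.0], [-0.0, 0.0, -1.0]]
ft_force: [-3.8, 1.3, -1.4]
[-3.05  1.46 -1.2 ] [0.18 0.38 0.26] [0.5178 0.0658 0.0716] 0.03934145474352579 30.475
[-3.31  1.76 -0.71] [0.31 0.79 0.52] [0.5178 0.0658 0.0716] 0.03960528372807024 30.775
```

```bash
python3 -m pendant '{"rotation":[[0,0,0],[0,0,0],[0,0,0],[0,0,0],[0,0,0],[0,0,0],[0,0,0],[0,0,0]],"travel":[[0.3,0,0],[0.3,0,0],[0.3,0,0],[0.3,0,0],[0.3,0,0],[0.3,0,0],[0.3,0,0],[0.3,0,0]],"fingers":[255,255,255,255,255,255,255,255]}'|sed -n 2,4p; python3 ft.py;python3 ft.py
python3 - <<'E'
from h import *
optics.grab_frame("side")
for t in("unit","shaft","flat","set_screw"):
    for r in finder.trace("side",t)[:1]: print(t,round(r["score"],2),np.round(r["position"],1),r["pixels"].sum())
E
```

```text
tool_pos: [0.5176, 0.0658, 0.0716]
ee_rot: [[-0.998, 0.06, 0.001], [0.06, 0.998, -0.0], [-0.001, -0.0, -1.0]]
ft_force: [-1.3, 0.3, -2.1]
[-1.49  0.75 -1.28] [0.55 0.6  0.44] [0.5176 0.0657 0.0716] 0.03935647852996976 32.075
[-0.79  0.29 -1.24] [0.48 0.59 0.46] [0.5176 0.0658 0.0716] 0.039149740932550026 32.375
unit 0.75 [228.6 219.8] 443
flat 0.3 [226.6 218.3] 439
set_screw 0.33 [235.6 217. ] 2018
```

```bash
python3 -m pendant '{"rotation":[[0,0,0],[0,0,0],[0,0,0],[0,0,0],[0,0,0],[0,0,0],[0,0,0],[0,0,0],[0,0,0],[0,0,0]],"travel":[[-0.2,0,0],[-0.2,0,0],[-0.2,0,0],[-0.2,0,0],[-0.2,0,0],[-0.2,0,0],[-0.2,0,0],[-0.2,0,0],[-0.2,0,0],[-0.2,0,0]],"fingers":[255,255,255,255,255,255,255,255,255,255]}'|sed -n 2,4p; python3 ft.py;python3 ft.py;python3 ft.py
```

```text
tool_pos: [0.5176, 0.0658, 0.0716]
ee_rot: [[-0.998, 0.06, 0.0], [0.06, 0.998, 0.0], [-0.0, 0.0, -1.0]]
ft_force: [-0.3, 0.5, -0.4]
[-0.59  0.2  -0.69] [0.45 0.54 0.36] [0.5176 0.0658 0.0716] 0.03953308262350254 34.175
[-0.45 -0.06 -0.25] [0.41 0.32 0.37] [0.5176 0.0658 0.0716] 0.03911735989565398 34.475
[-0.78  0.12 -1.15] [0.37 0.25 0.38] [0.5175 0.0658 0.0716] 0.03943277441869452 34.775
```

```bash
python3 -m pendant '{"rotation":[[0,0,0],[0,0,0],[0,0,0],[0,0,0],[0,0,0],[0,0,0],[0,0,0],[0,0,0],[0,0,0],[0,0,0]],"travel":[[-0.3,0,0],[-0.3,0,0],[-0.3,0,0],[-0.3,0,0],[-0.3,0,0],[-0.3,0,0],[-0.3,0,0],[-0.3,0,0],[-0.3,0,0],[-0.3,0,0]],"fingers":[255,255,255,255,255,255,255,255,255,255]}'|sed -n 2,4p; python3 ft.py;python3 ft.py;python3 ft.py
```

```text
tool_pos: [0.5177, 0.0658, 0.0715]
ee_rot: [[-0.998, 0.06, -0.0], [0.06, 0.998, 0.0], [0.0, 0.0, -1.0]]
ft_force: [-2.2, -0.0, 0.0]
[-1.94 -0.21 -0.28] [0.45 0.26 0.53] [0.5177 0.0658 0.0715] 0.03949718746335043 36.325
[-2.03  0.08 -0.5 ] [0.26 0.66 0.36] [0.5177 0.0658 0.0715] 0.039395422616763306 36.625
[-2.58  0.08 -0.54] [0.34 0.46 0.3 ] [0.5177 0.0658 0.0715] 0.039393129810385785 36.925
```

About 2 N steady, well under the 4 N tipping load, and the grip is holding. Handing in.

```bash
python3 -c "
from cell import env
print(env.sign_off())"
```

```text
the job is handed in; nothing more can be done
None
```

I handed the job in at about 37 s; no verdict came back. The unit is seated and the flat faces the front. The collar is still gripped about mid-flat by arm height, its screw tip on the flat at about 2 N. The gripper hid the collar from both cameras, so its screw angle comes from the first pictures and its fit from force readings.

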